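# Drive the backed-out strap bolt home

## Task

One of the two cross-head bolts in the bronze strap on the chest top has worked itself out. Take the screwdriver from its wooden stand, drive that bolt clockwise until it is fully home like the other one, without forcing it, then put the screwdriver back upright in its stand and let go. Turn the bolt only with the screwdriver, and do not move the fox, the bowl or the bell.

Things in the scene. Friction and masses are not known exactly. Their poses are not given: they have to be found in the camera images.
- chest: Fixed pale two-drawer chest, 270 (x) x 400 (y) x 140 mm high, round bronze knobs on its front (-x) face. Origin: centre of its underside. On its top a fixed bronze strap, 60 x 290 x 3 mm, runs along the chest's y, 55 mm in front of the chest's centre.
- loose_bolt_head (a point): Centre of the top of the backed-out bolt's head: a brass disc 36 mm across, 10 mm high, with a cross recess in its top: two crossed slots, 7 mm wide, 26 mm long, 6 mm deep. It starts 5.5 to 8.5 mm proud of home; home, this point is 155 mm above the chest's underside. The angle of the cross is NOT reported (these axes do not turn with the bolt) and may be anything; the cross repeats every 90 degrees.
- loose_bolt: The backed-out bolt, at either end of the strap. Origin: underside of its 48 mm bronze washer, 2 mm thick, on the strap; home, the head lies on it. Right-hand thread: clockwise from above sinks the head 10 mm a turn (1.6 mm/rad) to a hard stop, which is home. 0.12 Nm turns it, pushing alone does not. Stop at 0.3 to 0.8 Nm; 1.3 Nm (200 N summed over the bit's contacts) is forcing it.
- tight_bolt_head (a point): The same point of the other, identical bolt, which is already home; it stays so.
- tight_bolt: The other, identical bolt with its washer; origin as for the first.
- driver: Loose screwdriver, 130 mm long, 0.1 to 0.2 kg, upright in the stand, bit down. Origin: bottom of the bit; z along the shank to the handle. Cross bit: two crossed blades 22 mm wide, 4 mm thick, 12 mm high, along its x and y. Shank 13 mm thick; collar 50 mm across from z 52 to 58 mm, which rests on the stand's top. Square wooden handle, 30 x 30 mm, from 58 to 130 mm.
- driver_grip (a point): Point on the screwdriver's axis 100 mm above the bit's bottom, inside the handle, where to grip it from above; the handle's flats face the screwdriver's x and y.
- stand: Fixed chestnut block standing on the chest top, 66 x 66 x 62 mm high, with a square hole 32 x 32 mm, 56 mm deep, in the middle of its top. Origin: centre of its underside.
- fox: White porcelain fox figurine, 68 mm tall, loose on the chest top. Origin: centre of its underside.
- bowl: Lidded round chestnut go bowl, 72 mm across, 56 mm tall, loose on the chest top. Origin: centre of its underside.
- bell: Brass hand bell, 44 mm across, 56 mm tall, loose on the chest top. Origin: centre of its underside.
There are look-alikes about, which are no part of the job. What is meant by the driver is not red, and is the smaller of those in its own colour.

How it is judged:
By the outcome, as a careful person would: the job done as asked, in the order asked, and still so for the second after the job is handed in, with the robot touching nothing.
It also fails if it takes over 72 s, if anything falls off the work surface, if the arm or the gripper's body presses on something with over 40 N, if the wrist force passes 120 N, or if a joint passes its speed limit or range.

## Robot

A 6-joint arm with a two-finger parallel gripper is mounted at the origin on the work surface. World frame = base frame: x ahead of the robot, y to its left, z up, the work surface at z = 0. Lengths are in mm, angles in rad, forces in N, time in s.
With the tool pointing down it reaches from about 275 to 750 mm from the base axis. Payload 10.2 kg.
Tool frame: the origin (TCP) lies between the finger pads; the fingertips stand 8 mm ahead of it and the grasp point (between the pads) lies 11 mm behind it (arm.tip_reach is the distance from the TCP to the fingertips, in mm); z points along the fingers, y is the line along which they close (so a half turn about z gives the same grasp; the last joint's range is limited). The gripper opens to 88 mm and grips with 3 to 60 N. Pads are 18 mm wide; open, the fingers measure 123 mm over their backs; the gripper's body (75 mm by 187 mm) begins 45 mm behind the grasp point.
Start: joints at [-1.467, 0.313, 1.498, -0, 1.331, -0.223], TCP at [168.52, -497.225, 246.72] pointing down, gripper open.
Joint ranges: [-2.94, 2.94], [-0.97, 2.17], [0.19, 2.56], [-1.23, 4.37], [0.02, 3.11], [-2.88, 2.88]. Speed limits (rad/s): [2.39, 2.39, 3.01, 3.14, 3.14, 3.14].

## Interface

Orientations are given as a unit quaternion [w, x, y, z].
In Python, from rig import arm gives the robot as it stands.
- The arm moves only by the tool carry_out, never from a script. Its argument "targets" is a list of rows, each an object of numbers: "grip": the finger opening in m, from 0 to 0.0881; "tx", "ty", "tz": the shift along the tool's x, y, z in m; "spin": the turn about the tool's z in rad. In form: [{"grip": .., "tx": .., "ty": .., "tz": .., "spin": ..}, ...]. A call has 1 to 8 rows; each row shifts and turns the commanded pose from where the row before left it, along the tool's axes as they then stand; what a row does not reach is not made up. A row lasts 1/8 s, in which the tool goes at most 62.5 mm and 10.7 degrees, less where a joint would pass 70% of its speed; a pose out of reach is approached as far as the arm can. A call with a gripper value outside its range is refused whole. The fingers move at their own pace and stop on an object; "newtons" is the grip in N (left out, the last holds). Time passes only in rows, so rows that do not move let the fingers close. It gives the time, the measured TCP pose, the force, the opening and the grip force at its end, in the units of the state.
- arm.state(): the state, without advancing time (a new reading comes with each control period).
- arm.snapshot(name): name is "scene" or "top"; returns a dict with "pixels" (420x560x3 uint8, red, green, blue), "range_z" (420x560 float32, mm along the optical axis (not along the pixel's ray), 0 where there is no reading), "fx", "fy", "cx", "cy" (pixels), "position" and "rotation" of the camera in the world. Camera axes: x right, y up, looking along -z (the intrinsics and any distortion apply to the point x, -y, -z); pixel columns grow to the right and rows downward; lengths in mm; the calibration is good to about 2 mm. A picture is of the moment at which its call begins.
- arm.finish_job(): hands the job in; it is judged then, once.
Trained networks look in the newest picture that a camera, given by its name, has taken for a name from the list of things; names that differ only in an ending like _2 or _b are one class to them, and where a whole thing is asked for, a point or a joint stands for the part that bears it (a point fixed in the world has none). Each returns a list of dicts, best first, with "confidence" (0 to 1); they miss things now and then, are a little off and sometimes report something else, mostly with a low value. They report only what shows in the picture. A call takes as long as a camera call. They do not tell look-alikes from the thing itself.
- arm.outline_of(camera, thing): "region" (420x560 bool, what is visible of it) and "location" ([row, column] in pixels, amid what is visible of it).
The state is a dict: "t": time; "qpos": joint angles; "joint_velocities": joint speeds; "joint_torque": joint torques, N m; "eef_pos": TCP position; "ee_rot": TCP orientation; "wrist_force": force on the tool from outside, world axes, zero at the start; "torque": the same for the moment, N m; "gripper_width": finger opening in mm; "grip_force": force on a finger pad.
Only numpy, scipy, OpenCV 4.12 (cv2) and the standard library are available. Lean on these libraries where they do the work, as an engineer would, in place of code of your own. Each camera call takes 0.05 s, during which the arm holds its last target. There are 200 camera calls.

## Working session

There is one attempt and no reset: what is moved stays moved. The work goes in short steps, Python scripts to look and compute and a tool call to move; the robot and the scene stay as the last step left them, time stands still between calls to the robot, and variables do not carry over. Pictures are saved under pics/ and viewed, at most 10 in all, crops included, and the job is handed in when it is done.

Besides the shell and the picture viewer there is one more tool, called as name(argument=value, ...), one argument or row to a line, values as JSON. carry_out: Moves the arm, as the interface text tells. Its arguments: {"type":"object","properties":{"targets":{"type":"array"},"newtons":{"type":"number"}},"required":["targets"]}

```bash
mkdir -p pics; ls; cat > h.py <<'E'
import numpy as np, cv2
from rig import arm
def snap(n,f=None):
    s=arm.snapshot(n)
    if f: cv2.imwrite(f,cv2.cvtColor(s["pixels"],cv2.COLOR_RGB2BGR))
    return s
def world(s,rc):
    rc=np.atleast_2d(rc); r=rc[:,0].astype(int); c=rc[:,1].astype(int)
    z=s["range_z"][r,c]
    p=np.stack([(rc[:,1]-s["cx"])/s["fx"]*z,-(rc[:,0]-s["cy"])/s["fy"]*z,-z],1)
    return p@np.array(s["rotation"]).reshape(3,3).T+np.array(s["position"])
E
python3 - <<'E'
from h import *
for n in("scene","top"):
    s=snap(n,f"pics/{n}0.png")
    print({k:np.round(s[k],3).tolist() for k in s if k not in("pixels","range_z")})
    for t in("driver","stand","loose_bolt","tight_bolt","fox","bowl","bell","chest"):
        for d in arm.outline_of(n,t):
            r=d["region"]; q=np.argwhere(r&(s["range_z"]>0))
            w=world(s,q) if len(q) else np.zeros((1,3))
            print(n,t,round(d["confidence"],2),np.round(d["location"]),len(q),"med",np.round(np.median(w,0)),"lo",np.round(np.percentile(w,2,0)),"hi",np.round(np.percentile(w,98,0)))
E
```

```text
pics
{'fx': 399.747, 'fy': 399.747, 'cx': 277.715, 'cy': 207.443, 'position': [935.594, -306.942, 651.096], 'rotation': [0.858, 0.324, 0.139, 0.374]}Traceback (most recent call last):
  File "<stdin>", line 8, in <module>
  File "h.py", line 11, in world
    return p@np.array(s["rotation"]).reshape(3,3).T+np.array(s["position"])
             ~~~~~~~~~~~~~~~~~~~~~~~~~~~~~~~^^^^^
ValueError: cannot reshape array of size 4 into shape (3,3)
```

```bash
sed -i 's/p@np.array(s\["rotation"\]).reshape(3,3).T/p@Q(s["rotation"]).T/' h.py; cat >> h.py <<'E'
from scipy.spatial.transform import Rotation as R
def Q(q): return R.from_quat([q[1],q[2],q[3],q[0]]).as_matrix()
E
python3 - <<'E'
from h import *
for n in("scene","top"):
    s=snap(n,f"pics/{n}0.png")
    print({k:np.round(s[k],3).tolist() for k in s if k not in("pixels","range_z")})
    for t in("driver","stand","loose_bolt","tight_bolt","fox","bowl","bell","chest"):
        for d in arm.outline_of(n,t):
            r=d["region"]; q=np.argwhere(r&(s["range_z"]>0))
            w=world(s,q) if len(q) else np.zeros((1,3))
            print(n,t,round(d["confidence"],2),np.round(d["location"]),len(q),"med",np.round(np.median(w,0)),"lo",np.round(np.percentile(w,2,0)),"hi",np.round(np.percentile(w,98,0)))
E
```

```text
{'fx': 399.747, 'fy': 399.747, 'cx': 277.715, 'cy': 207.443, 'position': [935.594, -306.942, 651.096], 'rotation': [0.858, 0.324, 0.139, 0.374]}
scene driver 0.96 [318. 166.] 2713 med [ 647. -248.  135.] lo [ 618. -273.   13.] hi [ 665. -218.  175.]
scene driver 0.75 [205. 216.] 1623 med [ 624. -120.  244.] lo [ 597. -135.  201.] hi [634. -93. 278.]
scene driver 0.56 [341. 261.] 1208 med [ 752. -159.   99.] lo [ 730. -173.   53.] hi [ 766. -136.  129.]
scene driver 0.51 [156. 350.] 676 med [620. 156. 164.] lo [591. 142. 137.] hi [636. 210. 202.]
scene driver 0.31 [213. 257.] 26078 med [623. -16. 137.] lo [ 430. -177.    3.] hi [685. 215. 141.]
scene stand 0.59 [242. 223.] 2532 med [ 638. -131.  177.] lo [ 575. -150.  138.] hi [648. -79. 201.]
scene loose_bolt 0.63 [194. 195.] 284 med [496. -89. 148.] lo [ 479. -101.  141.] hi [514. -72. 154.]
scene loose_bolt 0.58 [142. 281.] 374 med [497. 117. 154.] lo [476. 101. 141.] hi [513. 138. 162.]
scene tight_bolt 0.86 [196. 195.] 312 med [496. -89. 148.] lo [ 478. -102.  140.] hi [515. -71. 154.]
scene fox 0.7 [157. 346.] 601 med [620. 155.
[... 737 characters left out ...]
-134.  206.] hi [623. -92. 281.]
top stand 0.78 [210. 323.] 942 med [587. -97. 200.] lo [ 572. -147.  143.] hi [638. -75. 204.]
top loose_bolt 0.76 [259. 206.] 433 med [490. 120. 157.] lo [469. 101. 143.] hi [512. 139. 165.]
top tight_bolt 0.9 [261. 311.] 476 med [494. -80. 149.] lo [ 473. -102.  142.] hi [516. -59. 157.]
top tight_bolt 0.68 [201. 232.] 1009 med [604.  65. 188.] lo [576.  36. 166.] hi [638.  97. 196.]
top fox 0.84 [200. 188.] 351 med [609. 156. 170.] lo [593. 143. 146.] hi [632. 176. 207.]
top bowl 0.86 [202. 233.] 1014 med [604.  65. 188.] lo [576.  36. 166.] hi [637.  97. 196.]
top chest 0.84 [240. 259.] 22409 med [528.  26. 140.] lo [ 414. -169.  126.] hi [677. 216. 144.]
```

View pics/scene0.png

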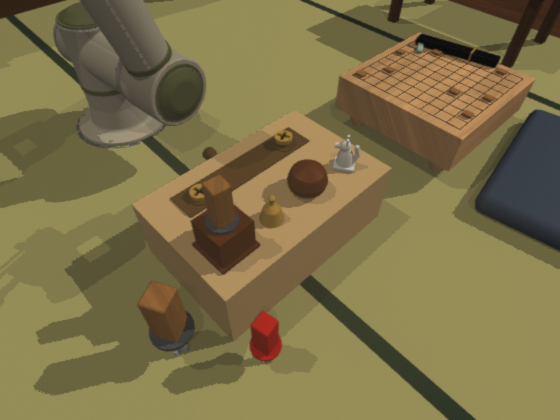

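View pics/top0.png

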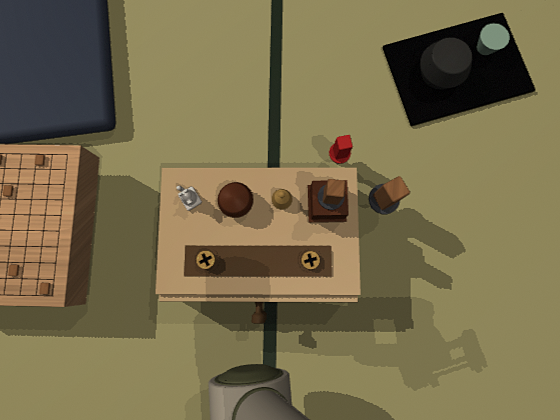

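The top view (top0) and scene view show three possible drivers:
- **Wooden, in the stand on the chest:** scene (216,205), top (336,190).
- **Larger wooden, on the floor:** scene (166,318), top (390,195).
- **Red, on the floor:** scene (264,335), top (342,149).

The one in the stand fits: it isn't red, its handle plus collar rises about 78 mm above the stand as described, and it is the smaller of the two wooden ones. The backed-out bolt is the left one in top0, at (205,260), with its head at z≈163. The other bolt, at (311,260), is at about 155.

Next I'll measure these more finely and check one enlarged crop.

```bash
python3 - <<'E'
from h import *
s=snap("top"); px=cv2.cvtColor(s["pixels"],cv2.COLOR_RGB2BGR)
a=cv2.resize(px[165:225,290:420],None,fx=6,fy=6,interpolation=cv2.INTER_CUBIC)[:, :780]
b=cv2.resize(px[242:278,188:224],None,fx=6.6,fy=6.6,interpolation=cv2.INTER_CUBIC)
c=cv2.resize(px[242:278,293:329],None,fx=6.6,fy=6.6,interpolation=cv2.INTER_CUBIC)
o=np.zeros((600,780,3),np.uint8); o[:360]=a; o[362:362+b.shape[0],:b.shape[1]]=b; o[362:362+c.shape[0],260:260+c.shape[1]]=c
cv2.imwrite("pics/crop1.png",o)
r,c=np.mgrid[0:420,0:560]; g=np.stack([r.ravel(),c.ravel()],1)
def cloud(n,s):
    q=g[s["range_z"].ravel()>0]; return q,world(s,q)
for n in("top","scene"):
    s=snap(n); q,w=cloud(n,s)
    def show(nm,m):
        p=w[m]; rect=cv2.minAreaRect(p[:,:2].astype(np.float32)); print(n,nm,m.sum(),"z",np.round(np.median(p[:,2]),1),"mean",np.round(p.mean(0),1),"rect",np.round(rect[0],1),np.round(rect[1],1),round(rect[2],1), "qc",np.round(q[m].mean(0),1))
    nr=lambda x,y,d:(np.hypot(w[:,0]-x,w[:,1]-y)<d)
    show("handle top",nr(605,-112,45)&(w[:,2]>276))
    show("collar",nr(605,-112,45)&(w[:,2]>204.5)&(w[:,2]<212))
    show("stand top",nr(605,-112,60)&(w[:,2]>198)&(w[:,2]<204))
    show("loose",nr(492,120,26)&(w[:,2]>151))
    show("tight",nr(494,-80,26)&(w[:,2]>150))
    show("chesttop",(w[:,2]>136)&(w[:,2]<146)&(w[:,0]>400)&(w[:,0]<700)&(abs(w[:,1])<240))
    show("bigger wooden",nr(647,-248,60)&(w[:,2]>30))
E
```

```text
top handle top 305 z 279.1 mean [ 609.8 -113.8  279.1] rect [ 610.1 -114.3] [30.  29.8] 86.7 qc [187.8 335.7]
top collar 202 z 207.5 mean [ 601.6 -107.6  207.5] rect [ 602.  -109.4] [49.8 45.5] 60.3 qc [200.6 327.5]
top stand top 567 z 201.5 mean [ 601.7 -109.2  201.5] rect [ 608.8 -113.2] [65.9 66. ] 2.3 qc [201.2 328. ]
top loose 272 z 161.6 mean [491.  121.6 160.8] rect [491.1 121.8] [32.7 34.4] 1.3 qc [259.5 205.9]
top tight 204 z 154.4 mean [494.6 -80.3 154.2] rect [494.2 -80.4] [33.1 34.6] 89.9 qc [259.8 310.4]
top chesttop 21319 z 140.0 mean [542.9  28.1 140.3] rect [554.4  -7.7] [254.7 464. ] 0.8 qc [235.3 255.9]
top bigger wooden 1011 z 150.4 mean [ 627.5 -237.8  134.1] rect [ 630.  -240.4] [66.1 55.8] 36.4 qc [195.6 388.1]
scene handle top 330 z 277.4 mean [ 612.1 -114.3  277.4] rect [ 611.8 -113.8] [28.7 28.5] 85.3 qc [184.6 215.6]
scene collar 311 z 205.7 mean [ 620.2 -119.7  206.3] rect [ 616.1 -116.7] [48.9 38.7] 59.5 qc [224.4 221.6]
scene stand top 740 z 199.6 mean [ 620.  -118.9  199.7] rect [ 609.7 -112.3] [68.  66.6] 2.5 qc [227.  222.4]
scene loose 226 z 159.3 mean [494.  120.6 158.3] rect [492.7 121.8] [33.2 36.3] 47.2 qc [137.2 282.6]
scene tight 136 z 152.2 mean [494.4 -85.2 152.1] rect [493.3 -85.1] [23.  35.1] 61.3 qc [191.8 195.8]
scene chesttop 16826 z 137.8 mean [565.4   1.6 138.2] rect [555.1  -8.1] [256.9 466.8] 0.9 qc [198.4 259. ]
scene bigger wooden 2680 z 137.6 mean [ 645.8 -247.   130.4] rect [ 639.1 -246.4] [66.1 58.7] 59.9 qc [316.8 165.5]
```

View pics/crop1.png

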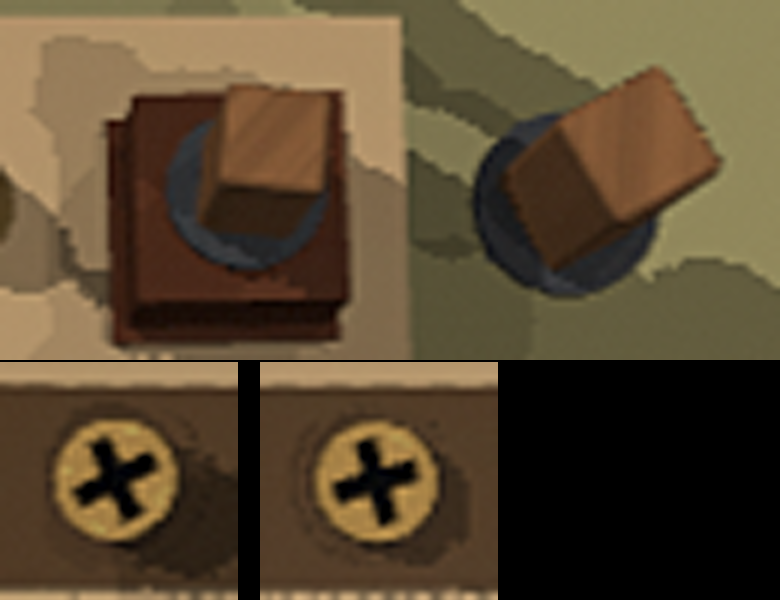

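The enlarged crop confirms it: the handle in the stand is 30 x 30 mm (crop ~(275,140)), and the wooden one on the floor (crop ~(640,145)) is larger. The loose bolt is the left one, with its cross visible. Next I'll get the cross angle and centre by fitting a template on the rectified head plane.

```bash
cat >> h.py <<'E'
def rectify(s,c,z,half=24,res=4):
    n=2*half*res+1; u=np.linspace(-half,half,n); X,Y=np.meshgrid(c[0]+u,c[1]+u,indexing="ij")
    p=(np.stack([X,Y,np.full_like(X,z)],-1)-np.array(s["position"]))@Q(s["rotation"])
    col=s["fx"]*p[...,0]/-p[...,2]+s["cx"]; row=-s["fy"]*p[...,1]/-p[...,2]+s["cy"]
    g=cv2.cvtColor(s["pixels"],cv2.COLOR_RGB2GRAY).astype(np.float32)
    return u,cv2.remap(g,col.astype(np.float32),row.astype(np.float32),cv2.INTER_LINEAR)
def crossfit(s,c,z):
    """best cross (centre x,y, yaw deg mod 90) of dark slots in bright 36 mm disc"""
    u,I=rectify(s,c,z); U,V=np.meshgrid(u,u,indexing="ij")
    from scipy.optimize import differential_evolution as de
    f=lambda v:np.exp(np.clip(v,-30,30))/(1+np.exp(np.clip(v,-30,30)))
    def cost(q):
        x,y=U-q[0],V-q[1]; a=q[2]; X=x*np.cos(a)+y*np.sin(a); Y=-x*np.sin(a)+y*np.cos(a)
        k=1/.8; b=lambda A,B:f((13-abs(A))*k)*f((3.5-abs(B))*k)
        m=np.maximum(b(X,Y),b(Y,X)); w=(np.hypot(x,y)<16.5)
        M=np.stack([m[w],np.ones(w.sum())],1); t=I[w]
        r=np.linalg.lstsq(M,t,rcond=None); return r[1][0]/((t-t.mean())**2).sum()
    r=de(cost,[(-5,5),(-5,5),(-np.pi/4,np.pi/4)],seed=0,maxiter=60,popsize=10)
    return c[0]+r.x[0],c[1]+r.x[1],np.degrees(r.x[2]),r.fun
E
python3 - <<'E'
from h import *
st=arm.state(); print(np.round(st["qpos"],3),np.round(st["eef_pos"],1)); M=Q(st["ee_rot"]); print(np.round(M,3)); print(arm.tip_reach,st["wrist_force"],st["torque"],st["t"])
for n,zl,zt in(("top",162,155),("scene",160,153)):
    s=snap(n); print(n,np.round(crossfit(s,(492,122),zl),2),np.round(crossfit(s,(494,-81),zt),2))
E
```

```text
[-1.467  0.313  1.498 -0.     1.331 -0.223] [ 168.5 -497.2  246.7]
[[ 0.947  0.321 -0.   ]
 [ 0.321 -0.947 -0.   ]
 [-0.     0.    -1.   ]]
8.0 [-0.44208447 -0.41090909 -0.22176151] [ 0.02042568 -0.02023133  0.01636052] 1.15
top [4.9145e+02 1.2300e+02 2.7410e+01 3.0000e-02] [ 4.9485e+02 -7.9700e+01  1.6960e+01  4.0000e-02]
scene [4.9190e+02 1.2375e+02 2.7190e+01 1.5000e-01] [497.25 -78.69  16.12   0.51]
```

The cross sits at world (491.5,123) with a yaw of about 27.3°, and the bolt is about 7.1 mm proud, so it needs about 4.5 rad. I'll grip with tool yaw near 176.5°, which leaves the last joint enough range to do the whole turn in one go. First I lift and spin.

carry_out(
  targets=[
    {"grip": 0.088, "tz": -0.01, "spin": -0.172},
    {"tz": -0.01, "spin": -0.172, "grip": 0.088},
    {"tz": -0.01, "spin": -0.172, "grip": 0.088},
    {"tz": -0.01, "spin": -0.172, "grip": 0.088},
    {"tz": -0.01, "spin": -0.172, "grip": 0.088},
    {"tz": -0.01, "spin": -0.172, "grip": 0.088},
    {"tz": -0.01, "spin": -0.172, "grip": 0.088},
    {"spin": -0.172, "grip": 0.088},
  ],
)

```text
invalid input at $.targets[0]: expected keys grip, tx, ty, tz, spin
```

carry_out(
  targets=[
    {"spin": -0.172, "grip": 0.088},
    {"spin": -0.172, "grip": 0.088},
    {"spin": -0.172, "grip": 0.088},
    {"spin": -0.172, "grip": 0.088},
    {"spin": -0.172, "grip": 0.088},
    {"spin": -0.172, "grip": 0.088},
    {"spin": -0.172, "grip": 0.088},
    {"spin": -0.172, "grip": 0.088},
  ],
)

```text
invalid input at $.targets[0]: expected keys grip, tx, ty, tz, spin
```

carry_out(
  targets=[
    {"grip": 0.088, "tx": 0, "ty": 0, "tz": -0.01, "spin": -0.172},
    {"grip": 0.088, "tx": 0, "ty": 0, "tz": -0.01, "spin": -0.172},
    {"grip": 0.088, "tx": 0, "ty": 0, "tz": -0.01, "spin": -0.172},
    {"grip": 0.088, "tx": 0, "ty": 0, "tz": -0.01, "spin": -0.172},
    {"grip": 0.088, "tx": 0, "ty": 0, "tz": -0.01, "spin": -0.172},
    {"grip": 0.088, "tx": 0, "ty": 0, "tz": -0.01, "spin": -0.172},
    {"grip": 0.088, "tx": 0, "ty": 0, "tz": -0.01, "spin": -0.172},
    {"grip": 0.088, "tx": 0, "ty": 0, "tz": 0, "spin": -0.172},
  ],
)

```text
t: 2.25
eef_pos: [168.6, -497.4, 317.4]
ee_rot: [0.001, 0.657, 0.754, -0.0]
wrist_force: [0.2, -0.4, -0.0]
gripper_width: 87.9
grip_force: 0.0
```

carry_out(
  targets=[
    {"grip": 0.088, "tx": 0, "ty": 0, "tz": 0, "spin": -0.172},
    {"grip": 0.088, "tx": 0, "ty": 0, "tz": 0, "spin": -0.172},
    {"grip": 0.088, "tx": 0, "ty": 0, "tz": 0, "spin": -0.172},
    {"grip": 0.088, "tx": 0, "ty": 0, "tz": 0, "spin": -0.172},
    {"grip": 0.088, "tx": 0, "ty": 0, "tz": 0, "spin": -0.172},
    {"grip": 0.088, "tx": 0, "ty": 0, "tz": 0, "spin": -0.172},
    {"grip": 0.088, "tx": 0, "ty": 0, "tz": 0, "spin": -0.172},
    {"grip": 0.088, "tx": 0, "ty": 0, "tz": 0, "spin": -0.172},
  ],
)

```text
t: 3.25
eef_pos: [192.6, -493.3, 316.1]
ee_rot: [-0.009, 0.05, 0.999, -0.002]
wrist_force: [0.7, -0.9, -0.3]
gripper_width: 88.2
grip_force: 0.0
```

carry_out(
  targets=[
    {"grip": 0.088, "tx": -0.027, "ty": 0.03, "tz": 0, "spin": 0},
    {"grip": 0.088, "tx": -0.027, "ty": 0.03, "tz": 0, "spin": 0},
    {"grip": 0.088, "tx": -0.027, "ty": 0.03, "tz": 0, "spin": 0},
    {"grip": 0.088, "tx": -0.027, "ty": 0.03, "tz": 0, "spin": 0},
    {"grip": 0.088, "tx": -0.027, "ty": 0.03, "tz": 0, "spin": 0},
    {"grip": 0.088, "tx": -0.027, "ty": 0.03, "tz": 0, "spin": 0},
    {"grip": 0.088, "tx": -0.027, "ty": 0.03, "tz": 0, "spin": 0},
    {"grip": 0.088, "tx": -0.027, "ty": 0.03, "tz": 0, "spin": 0},
  ],
)

```text
t: 4.25
eef_pos: [433.0, -274.6, 311.0]
ee_rot: [-0.009, 0.05, 0.999, -0.002]
wrist_force: [0.3, 0.3, -0.7]
gripper_width: 88.1
grip_force: 0.0
```

```bash
cat >> h.py <<'E'
def go(x,y,z,yaw):
    st=arm.state(); M=Q(st["ee_rot"]); d=M.T@(np.array([x,y,z])-st["eef_pos"]); ps=np.arctan2(M[1,0],M[0,0])
    sp=(ps-np.radians(yaw)+np.pi)%(2*np.pi)-np.pi
    print("pos",np.round(st["eef_pos"],1),"yaw",round(np.degrees(ps),2),"tilt",np.round(M[:2,2],4),"q",np.round(st["qpos"],2),"need t(mm)",np.round(d,1),"spin",round(sp,3),"F",np.round(st["wrist_force"],1),"T",np.round(st["torque"],2),"t",st["t"],"w",st["gripper_width"])
E
python3 -c "
from h import *
go(610.8,-114,317,176.5)"
```

```text
pos [ 433.  -274.6  311. ] yaw 174.3 tilt [-0.0183 -0.0036] q [-0.79  0.25  1.41 -0.02  1.49 -2.26] need t(mm) [-160.9  177.4   -9.8] spin -0.038 F [ 0.3  0.3 -0.7] T [ 0.03 -0.12 -0.01] t 4.25 w 88.0780386440005
```

Hitting the last joint's limit at the start left a 1° tilt in the commanded tool pose. I'll cancel it by touching the opposite limit by the same amount at the same place, then come back. The clock allows that easily.

carry_out(
  targets=[
    {"grip": 0.088, "tx": 0.027, "ty": -0.03, "tz": 0, "spin": 0},
    {"grip": 0.088, "tx": 0.027, "ty": -0.03, "tz": 0, "spin": 0},
    {"grip": 0.088, "tx": 0.027, "ty": -0.03, "tz": 0, "spin": 0},
    {"grip": 0.088, "tx": 0.027, "ty": -0.03, "tz": 0, "spin": 0},
    {"grip": 0.088, "tx": 0.027, "ty": -0.03, "tz": 0, "spin": 0},
    {"grip": 0.088, "tx": 0.027, "ty": -0.03, "tz": 0, "spin": 0},
    {"grip": 0.088, "tx": 0.027, "ty": -0.03, "tz": 0, "spin": 0},
    {"grip": 0.088, "tx": 0, "ty": 0, "tz": 0, "spin": 0.18},
  ],
)

```text
t: 5.25
eef_pos: [221.4, -467.2, 315.1]
ee_rot: [-0.009, 0.142, 0.99, -0.003]
wrist_force: [0.5, -0.1, 0.5]
gripper_width: 88.4
grip_force: 0.0
```

carry_out(
  targets=[
    {"grip": 0.088, "tx": 0, "ty": 0, "tz": 0, "spin": 0.18},
    {"grip": 0.088, "tx": 0, "ty": 0, "tz": 0, "spin": 0.18},
    {"grip": 0.088, "tx": 0, "ty": 0, "tz": 0, "spin": 0.18},
    {"grip": 0.088, "tx": 0, "ty": 0, "tz": 0, "spin": 0.18},
    {"grip": 0.088, "tx": 0, "ty": 0, "tz": 0, "spin": 0.18},
    {"grip": 0.088, "tx": 0, "ty": 0, "tz": 0, "spin": 0.18},
    {"grip": 0.088, "tx": 0, "ty": 0, "tz": 0, "spin": 0.18},
    {"grip": 0.088, "tx": 0, "ty": 0, "tz": 0, "spin": 0.18},
  ],
)

```text
t: 6.25
eef_pos: [223.2, -465.8, 315.4]
ee_rot: [-0.005, 0.76, 0.65, -0.008]
wrist_force: [0.3, 0.2, -0.0]
gripper_width: 88.0
grip_force: 0.0
```

carry_out(
  targets=[
    {"grip": 0.088, "tx": 0, "ty": 0, "tz": 0, "spin": 0.18},
    {"grip": 0.088, "tx": 0, "ty": 0, "tz": 0, "spin": 0.18},
    {"grip": 0.088, "tx": 0, "ty": 0, "tz": 0, "spin": 0.18},
    {"grip": 0.088, "tx": 0, "ty": 0, "tz": 0, "spin": 0.18},
    {"grip": 0.088, "tx": 0, "ty": 0, "tz": 0, "spin": 0.18},
    {"grip": 0.088, "tx": 0, "ty": 0, "tz": 0, "spin": 0.18},
    {"grip": 0.088, "tx": 0, "ty": 0, "tz": 0, "spin": 0.18},
    {"grip": 0.088, "tx": 0, "ty": 0, "tz": 0, "spin": 0.18},
  ],
)

```text
t: 7.25
eef_pos: [223.2, -465.8, 315.5]
ee_rot: [0.002, 1.0, -0.012, -0.009]
wrist_force: [-0.6, -0.5, 0.5]
gripper_width: 87.9
grip_force: 0.0
```

carry_out(
  targets=[
    {"grip": 0.088, "tx": 0, "ty": 0, "tz": 0, "spin": 0.18},
    {"grip": 0.088, "tx": 0, "ty": 0, "tz": 0, "spin": 0.18},
    {"grip": 0.088, "tx": 0, "ty": 0, "tz": 0, "spin": 0.18},
    {"grip": 0.088, "tx": 0, "ty": 0, "tz": 0, "spin": 0.18},
    {"grip": 0.088, "tx": 0, "ty": 0, "tz": 0, "spin": 0.18},
    {"grip": 0.088, "tx": 0, "ty": 0, "tz": 0, "spin": 0.18},
    {"grip": 0.088, "tx": 0, "ty": 0, "tz": 0, "spin": 0.18},
    {"grip": 0.088, "tx": 0, "ty": 0, "tz": 0, "spin": 0.18},
  ],
)

```text
t: 8.25
eef_pos: [223.2, -465.8, 315.5]
ee_rot: [0.007, 0.744, -0.668, -0.006]
wrist_force: [-0.1, 0.7, 0.5]
gripper_width: 87.8
grip_force: 0.0
```

```bash
python3 -c "
from h import *
go(610.8,-114,317,176.5)"
```

```text
pos [ 223.2 -465.8  315.5] yaw -83.87 tilt [-0.0184 -0.0034] q [-1.34  0.26  1.39 -0.02  1.49  1.69] need t(mm) [-308.4 -422.8   -9.9] spin 1.739 F [-0.1  0.7  0.5] T [ 0.11 -0.03  0.02] t 8.25 w 87.77218682082761
```

carry_out(
  targets=[
    {"grip": 0.088, "tx": 0, "ty": 0, "tz": 0, "spin": 0.18},
    {"grip": 0.088, "tx": 0, "ty": 0, "tz": 0, "spin": 0.18},
    {"grip": 0.088, "tx": 0, "ty": 0, "tz": 0, "spin": 0.18},
    {"grip": 0.088, "tx": 0, "ty": 0, "tz": 0, "spin": 0.18},
    {"grip": 0.088, "tx": 0, "ty": 0, "tz": 0, "spin": 0.18},
    {"grip": 0.088, "tx": 0, "ty": 0, "tz": 0, "spin": 0.18},
    {"grip": 0.088, "tx": 0, "ty": 0, "tz": 0, "spin": 0.172},
    {"grip": 0.088, "tx": 0, "ty": 0, "tz": 0, "spin": 0},
  ],
)

```text
t: 9.25
eef_pos: [207.2, -469.0, 315.6]
ee_rot: [-0.003, -0.225, 0.974, 0.0]
wrist_force: [0.2, -0.7, 0.7]
gripper_width: 88.1
grip_force: 0.0
```

```bash
python3 -c "
from h import *
go(610.8,-114,317,176.5)"
```

```text
pos [ 207.2 -469.   315.6] yaw -154.03 tilt [-0.0068 -0.0012] q [-1.38  0.25  1.41 -0.01  1.49  2.88] need t(mm) [-518.3  142.5   -4.6] spin 0.514 F [ 0.2 -0.7  0.7] T [ 0.11 -0.15  0.07] t 9.25 w 88.14944181258956
```

carry_out(
  targets=[
    {"grip": 0.088, "tx": 0, "ty": 0, "tz": 0, "spin": 0.045},
    {"grip": 0.088, "tx": 0, "ty": 0, "tz": 0, "spin": 0},
  ],
)

```text
t: 9.5
eef_pos: [195.6, -470.9, 315.6]
ee_rot: [0.001, -0.21, 0.978, -0.0]
wrist_force: [0.1, -0.2, -0.3]
gripper_width: 88.0
grip_force: 0.0
```

```bash
python3 -c "
from h import *
go(610.8,-114,317,176.5)"
```

```text
pos [ 195.6 -470.9  315.6] yaw -155.72 tilt [0.0022 0.0002] q [-1.41  0.24  1.42  0.    1.49  2.88] need t(mm) [-5.252e+02  1.546e+02 -5.000e-01] spin 0.485 F [ 0.1 -0.2 -0.3] T [ 0.1  -0.14  0.03] t 9.5 w 87.99356043471879
```

carry_out(
  targets=[
    {"grip": 0.088, "tx": 0, "ty": 0, "tz": 0, "spin": -0.18},
    {"grip": 0.088, "tx": 0, "ty": 0, "tz": 0, "spin": -0.18},
    {"grip": 0.088, "tx": 0, "ty": 0, "tz": 0, "spin": -0.18},
    {"grip": 0.088, "tx": 0, "ty": 0, "tz": 0, "spin": -0.18},
    {"grip": 0.088, "tx": 0, "ty": 0, "tz": 0, "spin": -0.18},
    {"grip": 0.088, "tx": 0, "ty": 0, "tz": 0, "spin": -0.18},
    {"grip": 0.088, "tx": 0, "ty": 0, "tz": 0, "spin": -0.18},
    {"grip": 0.088, "tx": 0, "ty": 0, "tz": 0, "spin": -0.18},
  ],
)

```text
t: 10.5
eef_pos: [196.3, -470.7, 315.6]
ee_rot: [-0.001, 0.805, -0.593, 0.001]
wrist_force: [0.0, -0.1, -0.5]
gripper_width: 88.0
grip_force: 0.0
```

carry_out(
  targets=[
    {"grip": 0.088, "tx": 0, "ty": 0, "tz": 0, "spin": -0.18},
    {"grip": 0.088, "tx": 0, "ty": 0, "tz": 0, "spin": -0.18},
    {"grip": 0.088, "tx": 0, "ty": 0, "tz": 0, "spin": -0.18},
    {"grip": 0.088, "tx": 0, "ty": 0, "tz": 0, "spin": -0.18},
    {"grip": 0.088, "tx": 0, "ty": 0, "tz": 0, "spin": -0.18},
    {"grip": 0.088, "tx": 0, "ty": 0, "tz": 0, "spin": -0.18},
    {"grip": 0.088, "tx": 0, "ty": 0, "tz": 0, "spin": -0.18},
    {"grip": 0.088, "tx": 0, "ty": 0, "tz": 0, "spin": -0.18},
  ],
)

```text
t: 11.5
eef_pos: [196.3, -470.7, 315.6]
ee_rot: [0.0, 0.996, 0.085, 0.001]
wrist_force: [0.3, 0.1, 0.7]
gripper_width: 88.2
grip_force: 0.0
```

carry_out(
  targets=[
    {"grip": 0.088, "tx": 0.039, "ty": -0.0238, "tz": 0, "spin": 0},
    {"grip": 0.088, "tx": 0.039, "ty": -0.0238, "tz": 0, "spin": 0},
    {"grip": 0.088, "tx": 0.039, "ty": -0.0238, "tz": 0, "spin": 0},
    {"grip": 0.088, "tx": 0.039, "ty": -0.0238, "tz": 0, "spin": 0},
    {"grip": 0.088, "tx": 0.039, "ty": -0.0238, "tz": 0, "spin": 0},
    {"grip": 0.088, "tx": 0.039, "ty": -0.0238, "tz": 0, "spin": 0},
    {"grip": 0.088, "tx": 0.039, "ty": -0.0238, "tz": 0, "spin": 0},
    {"grip": 0.088, "tx": 0.039, "ty": -0.0238, "tz": 0, "spin": 0},
  ],
)

```text
t: 12.5
eef_pos: [474.1, -230.8, 316.3]
ee_rot: [0.0, 0.997, 0.082, 0.001]
wrist_force: [0.4, -0.1, -1.1]
gripper_width: 87.6
grip_force: 0.0
```

carry_out(
  targets=[
    {"grip": 0.088, "tx": 0.039, "ty": -0.0238, "tz": 0, "spin": 0},
    {"grip": 0.088, "tx": 0.039, "ty": -0.0238, "tz": 0, "spin": 0},
    {"grip": 0.088, "tx": 0.039, "ty": -0.0238, "tz": 0, "spin": 0},
    {"grip": 0.088, "tx": 0.039, "ty": -0.0238, "tz": 0, "spin": 0},
    {"grip": 0.088, "tx": 0, "ty": 0, "tz": 0, "spin": -0.18},
    {"grip": 0.088, "tx": 0, "ty": 0, "tz": 0, "spin": -0.18},
    {"grip": 0.088, "tx": 0, "ty": 0, "tz": 0, "spin": -0.18},
    {"grip": 0.088, "tx": 0, "ty": 0, "tz": 0, "spin": -0.18},
  ],
)

```text
t: 13.5
eef_pos: [611.4, -112.5, 316.4]
ee_rot: [0.0, 0.903, 0.43, 0.001]
wrist_force: [0.2, 0.0, 0.5]
gripper_width: 88.0
grip_force: 0.0
```

carry_out(
  targets=[
    {"grip": 0.088, "tx": 0, "ty": 0, "tz": 0, "spin": -0.18},
    {"grip": 0.088, "tx": 0, "ty": 0, "tz": 0, "spin": -0.18},
    {"grip": 0.088, "tx": 0, "ty": 0, "tz": 0, "spin": -0.18},
    {"grip": 0.088, "tx": 0, "ty": 0, "tz": 0, "spin": -0.18},
    {"grip": 0.088, "tx": 0, "ty": 0, "tz": 0, "spin": -0.18},
    {"grip": 0.088, "tx": 0, "ty": 0, "tz": 0, "spin": -0.18},
    {"grip": 0.088, "tx": 0, "ty": 0, "tz": 0, "spin": -0.18},
    {"grip": 0.088, "tx": 0, "ty": 0, "tz": 0, "spin": -0.18},
  ],
)

```text
t: 14.5
eef_pos: [611.4, -112.5, 316.4]
ee_rot: [0.001, 0.395, 0.919, 0.0]
wrist_force: [0.8, 0.6, 0.2]
gripper_width: 87.7
grip_force: 0.0
```

```bash
python3 -c "
from h import *
go(610.8,-114,317,176.3)"
```

```text
pos [ 611.4 -112.5  316.4] yaw 133.48 tilt [0.002  0.0002] q [-0.37  0.5   1.04  0.    1.59 -1.13] need t(mm) [-0.7 -1.5 -0.6] spin -0.747 F [0.8 0.6 0.2] T [ 0.01 -0.13  0.02] t 14.5 w 87.74541060090758
```

carry_out(
  targets=[
    {"grip": 0.088, "tx": -0.0007, "ty": -0.0015, "tz": 0, "spin": -0.15},
    {"grip": 0.088, "tx": 0, "ty": 0, "tz": 0, "spin": -0.15},
    {"grip": 0.088, "tx": 0, "ty": 0, "tz": 0, "spin": -0.15},
    {"grip": 0.088, "tx": 0, "ty": 0, "tz": 0, "spin": -0.15},
    {"grip": 0.088, "tx": 0, "ty": 0, "tz": 0.014, "spin": -0.145},
    {"grip": 0.088, "tx": 0, "ty": 0, "tz": 0.02, "spin": 0},
    {"grip": 0.088, "tx": 0, "ty": 0, "tz": 0.022, "spin": 0},
    {"grip": 0.088, "tx": 0, "ty": 0, "tz": 0.021, "spin": 0},
  ],
)

```text
t: 15.5
eef_pos: [610.9, -114.0, 238.7]
ee_rot: [0.001, 0.036, 0.999, 0.0]
wrist_force: [0.7, -0.9, 1.0]
gripper_width: 87.8
grip_force: 0.0
```

carry_out(
  targets=[
    {"grip": 0.028, "tx": 0, "ty": 0, "tz": 0, "spin": 0},
    {"grip": 0.028, "tx": 0, "ty": 0, "tz": 0, "spin": 0},
    {"grip": 0.02, "tx": 0, "ty": 0, "tz": 0, "spin": 0},
    {"grip": 0.02, "tx": 0, "ty": 0, "tz": 0, "spin": 0},
    {"grip": 0.02, "tx": 0, "ty": 0, "tz": 0, "spin": 0},
    {"grip": 0.02, "tx": 0, "ty": 0, "tz": 0, "spin": 0},
  ],
  newtons=60,
)

```text
t: 16.25
eef_pos: [610.9, -114.2, 239.6]
ee_rot: [0.001, 0.036, 0.999, 0.0]
wrist_force: [-1.0, 1.5, 1.0]
gripper_width: 30.2
grip_force: 0.6
```

```bash
python3 -c "
from h import *
go(610.8,-114,239,176.2)"
```

```text
pos [ 610.9 -114.2  239.6] yaw 175.82 tilt [0.0022 0.0002] q [-0.37  0.53  1.19  0.    1.41 -1.87] need t(mm) [0.1 0.2 0.6] spin -0.007 F [-1.   1.5  1. ] T [ 0.26 -0.1   0.01] t 16.25 w 30.211528496664535
```

carry_out(
  targets=[
    {"grip": 0.02, "tx": 0, "ty": 0, "tz": 0, "spin": 0},
    {"grip": 0.02, "tx": 0, "ty": 0, "tz": 0, "spin": 0},
    {"grip": 0.02, "tx": 0, "ty": 0, "tz": -0.005, "spin": 0},
    {"grip": 0.02, "tx": 0, "ty": 0, "tz": -0.02, "spin": 0},
    {"grip": 0.02, "tx": 0, "ty": 0, "tz": -0.025, "spin": 0},
    {"grip": 0.02, "tx": 0, "ty": 0, "tz": -0.025, "spin": 0},
    {"grip": 0.02, "tx": 0, "ty": 0, "tz": -0.005, "spin": 0},
  ],
)

```text
t: 17.12
eef_pos: [611.0, -114.4, 321.0]
ee_rot: [0.002, 0.036, 0.999, -0.0]
wrist_force: [-0.2, 0.1, -1.4]
gripper_width: 29.6
grip_force: 60.0
```

```bash
python3 -c "
from h import *
go(491.5,123,319,-152.7); print(arm.state()['grip_force']); snap('scene','pics/lift.png')"
```

```text
pos [ 611.  -114.4  321. ] yaw 175.82 tilt [ 0.0046 -0.0009] q [-0.37  0.5   1.04  0.    1.6  -1.87] need t(mm) [136.5 228.1   1.2] spin -0.549 F [-0.2  0.1 -1.4] T [ 0.1  -0.14  0.01] t 17.125 w 29.60088838558237
59.95635146275163
```

View pics/lift.png

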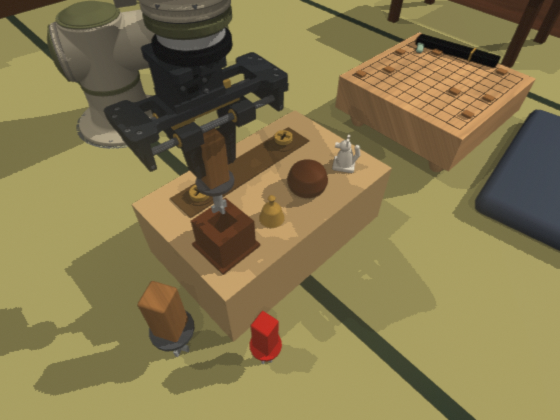

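The driver is lifted clear of the stand, upright in the fingers, with its bit at about (219,203). Now over to the bolt.

carry_out(
  targets=[
    {"grip": 0.02, "tx": 0.01, "ty": 0.018, "tz": 0, "spin": 0},
    {"grip": 0.02, "tx": 0.0165, "ty": 0.028, "tz": 0, "spin": 0},
    {"grip": 0.02, "tx": 0.022, "ty": 0.036, "tz": 0, "spin": 0},
    {"grip": 0.02, "tx": 0.022, "ty": 0.036, "tz": 0, "spin": 0},
    {"grip": 0.02, "tx": 0.022, "ty": 0.036, "tz": 0, "spin": 0},
    {"grip": 0.02, "tx": 0.022, "ty": 0.036, "tz": 0, "spin": 0},
    {"grip": 0.02, "tx": 0.014, "ty": 0.023, "tz": 0, "spin": 0},
    {"grip": 0.02, "tx": 0.008, "ty": 0.015, "tz": 0, "spin": 0},
  ],
)

```text
t: 18.18
eef_pos: [490.4, 124.0, 318.4]
ee_rot: [0.0, 0.036, 0.999, 0.0]
wrist_force: [0.7, -0.1, -1.5]
gripper_width: 29.7
grip_force: 60.0
```

carry_out(
  targets=[
    {"grip": 0.02, "tx": 0, "ty": 0, "tz": 0.01, "spin": -0.138},
    {"grip": 0.02, "tx": 0, "ty": 0, "tz": 0.015, "spin": -0.137},
    {"grip": 0.02, "tx": 0, "ty": 0, "tz": 0.015, "spin": -0.137},
    {"grip": 0.02, "tx": 0, "ty": 0, "tz": 0.01, "spin": -0.137},
    {"grip": 0.02, "tx": 0, "ty": 0, "tz": 0, "spin": 0},
  ],
)

```text
t: 18.8
eef_pos: [491.1, 122.8, 268.2]
ee_rot: [-0.0, -0.235, 0.972, -0.0]
wrist_force: [0.5, -0.2, -1.2]
gripper_width: 29.2
grip_force: 60.0
```

```bash
python3 - <<'E'
from h import *
go(491.5,123,260,-152.7)
o=[]
for n in("scene","top"):
    s=snap(n); px=cv2.cvtColor(s["pixels"],cv2.COLOR_RGB2BGR)
    # predicted pixel of bolt centre
    p=(np.array([491.5,123,162.])-s["position"])@Q(s["rotation"]); c=s["fx"]*p[0]/-p[2]+s["cx"]; r=-s["fy"]*p[1]/-p[2]+s["cy"]
    r,c=int(r),int(c); print(n,r,c); o.append(cv2.resize(px[r-45:r+35,c-45:c+45],None,fx=4.4,fy=4.4,interpolation=cv2.INTER_CUBIC))
    q=np.argwhere(s["range_z"]>0); w=world(s,q); m=(np.hypot(w[:,0]-491,w[:,1]-123)<60)&(w[:,2]>166)&(w[:,2]<230)
    for lo,hi in((170,182),(183,216),(217,228)):
        k=m&(w[:,2]>lo)&(w[:,2]<hi)
        if k.sum(): print(lo,hi,k.sum(),np.round(w[k].min(0),1),np.round(w[k].max(0),1),np.round(w[k].mean(0),1))
cv2.imwrite("pics/near.png",np.hstack(o))
E
```

```text
pos [491.1 122.8 268.2] yaw -152.82 tilt [-0.0002 -0.0001] q [ 0.01  0.26  1.52 -0.    1.37 -2.03] need t(mm) [-0.5 -0.   8.2] spin -0.002 F [ 0.5 -0.2 -1.2] T [ 0.11 -0.06 -0.03] t 18.8 w 29.244366251589227
scene 134 282
170 182 29 [482.3 111.6 175.1] [501.2 126.3 181.9] [493.6 119.1 178.8]
183 216 115 [480.2 111.7 183.4] [501.8 128.7 214.2] [494.  118.4 197. ]
217 228 3 [490.9  98.8 227.4] [512.4 112.8 227.7] [502.1 104.6 227.6]
top 259 205
```

View pics/near.png

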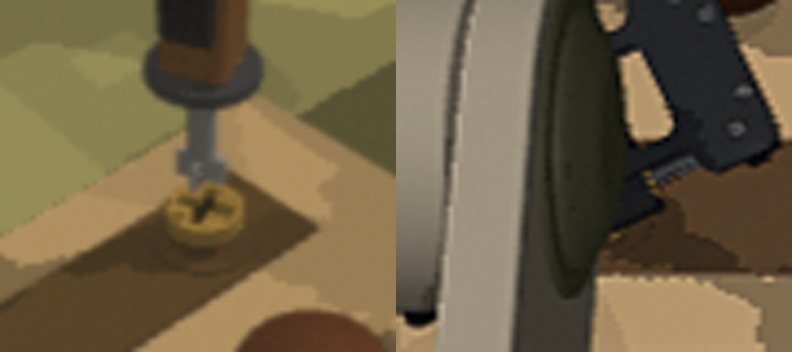

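The scene crop shows the bit at about (203,185), hovering just over the cross recess at (204,208). The top view is blocked by the arm. I'll do one sub-pixel check of the lateral offset between shank and recess.

```bash
python3 - <<'E'
from h import *
s=snap("scene"); px=s["pixels"].astype(float); hsv=cv2.cvtColor(s["pixels"],cv2.COLOR_RGB2HSV)
def proj(P):
    p=(np.asarray(P,float)-s["position"])@Q(s["rotation"]); return np.stack([-s["fy"]*p[...,1]/-p[...,2]+s["cy"],s["fx"]*p[...,0]/-p[...,2]+s["cx"]],-1)
ax=proj([[491.1,122.8,z] for z in(179,200,225)]); print(ax)
Rm=Q(s["rotation"]); print("right",Rm[:,0].round(2),"fwd",-Rm[:,2].round(2))
for r in range(112,136,2):
    row=hsv[r,265:302]; print(r,"".join("#" if v[1]<70 else "." for v in row), np.round(265+np.flatnonzero(row[:,1]<70).mean(),1) if (row[:,1]<70).any() else "", "pred",np.round(np.interp(r,ax[::-1,0],ax[::-1,1]),1))
print(crossfit(s,(491.5,123),160)); print(proj([491.5,123,162]))
E
```

```text
[[127.33922642 282.47465512]
 [118.2296711  282.61862424]
 [106.87023842 282.79815085]]
right [0.68 0.73 0.  ] fwd [-0.48  0.45 -0.75]
112 ..............#########.............. 283.0 pred 282.7
114 ...............######................ 282.5 pred 282.7
116 ...............######................ 282.5 pred 282.7
118 ...............######................ 282.5 pred 282.6
120 ...............######................ 282.5 pred 282.6
122 .............########................ 281.5 pred 282.6
124 .............###########............. 283.0 pred 282.5
126 .............###########............. 283.0 pred 282.5
128 ...............#########............. 284.0 pred 282.5
130 ................##................... 281.5 pred 282.5
132 .....................................  pred 282.5
134 .....................................  pred 282.5
(np.float64(492.07039829859093), np.float64(123.88131368962041), np.float64(26.591172587692096), np.float64(0.2198659255326321))
[134.49352564 282.57909765]
```

carry_out(
  targets=[
    {"grip": 0.02, "tx": -0.0007, "ty": 0.0002, "tz": 0.006, "spin": 0},
    {"grip": 0.02, "tx": 0, "ty": 0, "tz": 0.006, "spin": 0},
    {"grip": 0.02, "tx": 0, "ty": 0, "tz": 0.002, "spin": 0},
    {"grip": 0.02, "tx": 0, "ty": 0, "tz": 0.0015, "spin": 0},
    {"grip": 0.02, "tx": 0, "ty": 0, "tz": 0.0015, "spin": 0},
    {"grip": 0.02, "tx": 0, "ty": 0, "tz": 0.001, "spin": 0},
  ],
)

```text
t: 19.7
eef_pos: [491.9, 123.6, 251.3]
ee_rot: [0.001, -0.236, 0.972, -0.0]
wrist_force: [0.1, -0.2, -1.8]
gripper_width: 29.8
grip_force: 60.0
```

carry_out(
  targets=[
    {"grip": 0.02, "tx": 0, "ty": 0, "tz": 0.001, "spin": 0},
    {"grip": 0.02, "tx": 0, "ty": 0, "tz": 0.001, "spin": 0},
    {"grip": 0.02, "tx": 0, "ty": 0, "tz": 0, "spin": 0},
  ],
)

```text
t: 20.08
eef_pos: [491.9, 123.6, 249.2]
ee_rot: [0.001, -0.236, 0.972, -0.0]
wrist_force: [0.3, 0.1, -1.3]
gripper_width: 29.8
grip_force: 60.0
```

carry_out(
  targets=[
    {"grip": 0.02, "tx": 0, "ty": 0, "tz": 0.001, "spin": 0},
    {"grip": 0.02, "tx": 0, "ty": 0, "tz": 0.001, "spin": 0},
    {"grip": 0.02, "tx": 0, "ty": 0, "tz": 0, "spin": 0},
  ],
)

```text
t: 20.45
eef_pos: [491.8, 123.5, 247.2]
ee_rot: [0.001, -0.236, 0.972, -0.0]
wrist_force: [1.1, 0.3, -1.5]
gripper_width: 29.5
grip_force: 60.0
```

carry_out(
  targets=[
    {"grip": 0.02, "tx": 0, "ty": 0, "tz": 0.0008, "spin": 0},
    {"grip": 0.02, "tx": 0, "ty": 0, "tz": 0, "spin": 0.08},
    {"grip": 0.02, "tx": 0, "ty": 0, "tz": 0.0001, "spin": 0.08},
    {"grip": 0.02, "tx": 0, "ty": 0, "tz": 0.0002, "spin": 0.1},
    {"grip": 0.02, "tx": 0, "ty": 0, "tz": 0.0002, "spin": 0.1},
  ],
)

```text
t: 21.08
eef_pos: [491.9, 123.6, 246.2]
ee_rot: [0.001, -0.057, 0.998, -0.0]
wrist_force: [-1.7, -1.0, 0.9]
gripper_width: 29.4
grip_force: 59.9
```

```bash
python3 - <<'E'
from h import *
go(491.6,123.3,246,-152.7)
s=snap("scene"); px=cv2.cvtColor(s["pixels"],cv2.COLOR_RGB2BGR); cv2.imwrite("pics/eng.png",cv2.resize(px[90:170,240:330],None,fx=6,fy=6,interpolation=cv2.INTER_CUBIC))
E
```

```text
pos [491.9 123.6 246.2] yaw -173.52 tilt [ 0.0023 -0.    ] q [ 0.01  0.27  1.55 -0.    1.31 -1.67] need t(mm) [ 0.3 -0.2  0.2] spin -0.363 F [-1.7 -1.   0.9] T [0.02 0.05 0.09] t 21.075 w 29.43408176328229
```

View pics/eng.png

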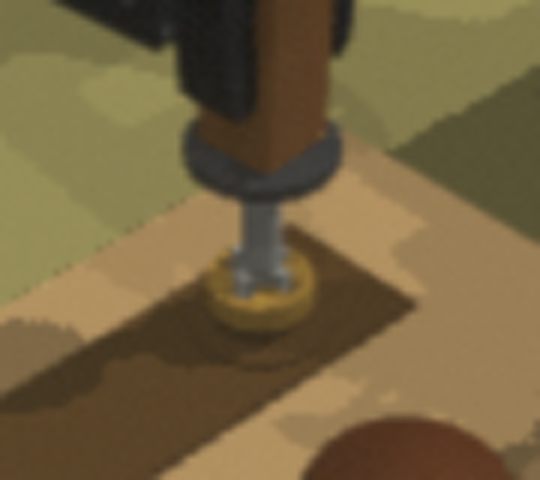

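The bit is seated in the recess (crop (262,285)) and the reaction torque is about 0.09 Nm, so the bolt is turning. I'll drive it with matched sinking.

carry_out(
  targets=[
    {"grip": 0.02, "tx": 0, "ty": 0, "tz": 0.0003, "spin": 0.18},
    {"grip": 0.02, "tx": 0, "ty": 0, "tz": 0.0003, "spin": 0.18},
    {"grip": 0.02, "tx": 0, "ty": 0, "tz": 0.0003, "spin": 0.18},
    {"grip": 0.02, "tx": 0, "ty": 0, "tz": 0.0003, "spin": 0.18},
    {"grip": 0.02, "tx": 0, "ty": 0, "tz": 0.0003, "spin": 0.18},
    {"grip": 0.02, "tx": 0, "ty": 0, "tz": 0.0003, "spin": 0.18},
    {"grip": 0.02, "tx": 0, "ty": 0, "tz": 0.0003, "spin": 0.18},
    {"grip": 0.02, "tx": 0, "ty": 0, "tz": 0.0003, "spin": 0.18},
  ],
)

```text
t: 22.12
eef_pos: [491.3, 122.9, 243.8]
ee_rot: [0.001, 0.616, 0.788, -0.001]
wrist_force: [-5.0, -3.9, 2.4]
gripper_width: 29.7
grip_force: 60.0
```

```bash
python3 -c "
from h import *
go(491.6,123.3,246,-152.7)"
```

```text
pos [491.3 122.9 243.8] yaw 103.92 tilt [ 0.0006 -0.0018] q [ 0.01  0.27  1.56 -0.    1.31 -0.23] need t(mm) [ 0.3  0.3 -2.2] spin -1.804 F [-5.  -3.9  2.4] T [-0.94  1.01  0.09] t 22.125 w 29.747128431525223
```

carry_out(
  targets=[
    {"grip": 0.02, "tx": -0.0002, "ty": -0.0005, "tz": 0.0003, "spin": 0.18},
    {"grip": 0.02, "tx": 0, "ty": 0, "tz": 0.0003, "spin": 0.18},
    {"grip": 0.02, "tx": 0, "ty": 0, "tz": 0.0003, "spin": 0.18},
    {"grip": 0.02, "tx": 0, "ty": 0, "tz": 0.0003, "spin": 0.18},
    {"grip": 0.02, "tx": 0, "ty": 0, "tz": 0.0003, "spin": 0.18},
    {"grip": 0.02, "tx": 0, "ty": 0, "tz": 0.0003, "spin": 0.18},
    {"grip": 0.02, "tx": 0, "ty": 0, "tz": 0.0003, "spin": 0.18},
    {"grip": 0.02, "tx": 0, "ty": 0, "tz": 0.0003, "spin": 0.18},
  ],
)

```text
t: 23.12
eef_pos: [490.6, 123.2, 241.5]
ee_rot: [0.0, 0.983, 0.186, -0.0]
wrist_force: [-6.0, -0.4, 5.5]
gripper_width: 29.4
grip_force: 59.9
```

```bash
python3 -c "
from h import *
go(491.6,123.3,246,-152.7)"
```

```text
pos [490.6 123.2 241.5] yaw 21.41 tilt [-0.0004 -0.0002] q [ 0.01  0.27  1.56 -0.    1.3   1.21] need t(mm) [ 1.   0.3 -4.5] spin 3.039 F [-6.  -0.4  5.5] T [-0.09  1.44  0.15] t 23.125 w 29.439871491217723
```

carry_out(
  targets=[
    {"grip": 0.02, "tx": -0.0004, "ty": -0.0002, "tz": 0.0002, "spin": 0.18},
    {"grip": 0.02, "tx": 0, "ty": 0, "tz": 0.0003, "spin": 0.18},
    {"grip": 0.02, "tx": 0, "ty": 0, "tz": 0.0003, "spin": 0.18},
    {"grip": 0.02, "tx": 0, "ty": 0, "tz": 0.0003, "spin": 0.18},
    {"grip": 0.02, "tx": 0, "ty": 0, "tz": 0.0002, "spin": 0.13},
    {"grip": 0.02, "tx": 0, "ty": 0, "tz": 0.0001, "spin": 0.05},
  ],
)

```text
t: 23.88
eef_pos: [490.4, 123.7, 240.1]
ee_rot: [-0.001, 0.966, -0.258, 0.0]
wrist_force: [-4.3, 1.5, 3.8]
gripper_width: 29.7
grip_force: 59.9
```

```bash
python3 -c "
from h import *
go(491.6,123.3,246,-152.7)"
```

```text
pos [490.4 123.7 240.1] yaw -29.96 tilt [0.0007 0.0009] q [0.01 0.28 1.57 0.   1.3  2.11] need t(mm) [ 1.3 -0.3 -5.9] spin 2.142 F [-4.3  1.5  3.8] T [0.51 1.11 0.09] t 23.875 w 29.659114544653278
```

carry_out(
  targets=[
    {"grip": 0.02, "tx": 0, "ty": 0, "tz": 0.0001, "spin": 0.06},
    {"grip": 0.02, "tx": 0, "ty": 0, "tz": 0.0001, "spin": 0.06},
    {"grip": 0.02, "tx": 0, "ty": 0, "tz": 0.0001, "spin": 0.06},
    {"grip": 0.02, "tx": 0, "ty": 0, "tz": 0.0001, "spin": 0.04},
  ],
)

```text
t: 24.38
eef_pos: [490.4, 123.8, 239.8]
ee_rot: [-0.001, 0.932, -0.362, 0.0]
wrist_force: [-4.1, 1.7, 4.2]
gripper_width: 29.6
grip_force: 60.0
```

```bash
python3 -c "
from h import *
go(491.6,123.3,246,-152.7)"
```

```text
pos [490.4 123.8 239.8] yaw -42.51 tilt [0.0009 0.0012] q [0.01 0.28 1.57 0.   1.3  2.33] need t(mm) [ 1.2 -0.4 -6.2] spin 1.923 F [-4.1  1.7  4.2] T [0.61 0.99 0.14] t 24.375 w 29.607071465610538
```

carry_out(
  targets=[
    {"grip": 0.02, "tx": 0, "ty": 0, "tz": 0.0001, "spin": 0.05},
    {"grip": 0.02, "tx": 0, "ty": 0, "tz": 0.0001, "spin": 0.05},
  ],
)

```text
t: 24.62
eef_pos: [490.5, 123.8, 239.6]
ee_rot: [-0.001, 0.913, -0.409, 0.0]
wrist_force: [-3.7, 1.8, 5.3]
gripper_width: 29.6
grip_force: 60.0
```

```bash
python3 -c "
from h import *
go(491.6,123.3,246,-152.7)"
```

```text
pos [490.5 123.8 239.6] yaw -48.24 tilt [0.001  0.0012] q [0.01 0.28 1.57 0.   1.3  2.43] need t(mm) [ 1.1 -0.5 -6.4] spin 1.823 F [-3.7  1.8  5.3] T [0.68 0.94 0.09] t 24.625 w 29.561361037437717
```

carry_out(
  targets=[
    {"grip": 0.02, "tx": 0, "ty": 0, "tz": 0.0001, "spin": 0.05},
    {"grip": 0.02, "tx": 0, "ty": 0, "tz": 0.0001, "spin": 0.05},
  ],
)

```text
t: 24.88
eef_pos: [490.5, 123.9, 239.4]
ee_rot: [-0.001, 0.891, -0.454, 0.0]
wrist_force: [-4.1, 2.7, 4.2]
gripper_width: 29.8
grip_force: 60.0
```

```bash
python3 -c "
from h import *
go(491.6,123.3,246,-152.7)"
```

```text
pos [490.5 123.9 239.4] yaw -53.97 tilt [0.0012 0.0013] q [0.01 0.28 1.57 0.   1.3  2.53] need t(mm) [ 1.1 -0.5 -6.6] spin 1.723 F [-4.1  2.7  4.2] T [0.75 0.87 0.07] t 24.875 w 29.818130250891453
```

carry_out(
  targets=[
    {"grip": 0.02, "tx": 0, "ty": 0, "tz": 0.0001, "spin": 0.05},
    {"grip": 0.02, "tx": 0, "ty": 0, "tz": 0.0001, "spin": 0.04},
  ],
)

```text
t: 25.12
eef_pos: [490.6, 123.9, 239.3]
ee_rot: [-0.001, 0.87, -0.493, 0.0]
wrist_force: [-4.5, 2.9, 3.4]
gripper_width: 29.4
grip_force: 60.0
```

```bash
python3 -c "
from h import *
go(491.6,123.3,246,-152.7)"
```

```text
pos [490.6 123.9 239.3] yaw -59.12 tilt [0.0014 0.0015] q [0.01 0.28 1.57 0.   1.3  2.62] need t(mm) [ 1.  -0.6 -6.7] spin 1.633 F [-4.5  2.9  3.4] T [0.75 0.91 0.09] t 25.125 w 29.43825369543699
```

carry_out(
  targets=[
    {"grip": 0.02, "tx": 0, "ty": 0, "tz": 0.0001, "spin": 0.05},
    {"grip": 0.02, "tx": 0, "ty": 0, "tz": 0.0001, "spin": 0.04},
  ],
)

```text
t: 25.38
eef_pos: [490.6, 123.9, 239.1]
ee_rot: [-0.001, 0.847, -0.532, 0.0]
wrist_force: [-3.1, 3.0, 5.3]
gripper_width: 29.4
grip_force: 60.0
```

```bash
python3 -c "
from h import *
go(491.6,123.3,246,-152.7)"
```

```text
pos [490.6 123.9 239.1] yaw -64.27 tilt [0.0016 0.0015] q [0.01 0.28 1.57 0.   1.3  2.71] need t(mm) [ 1.  -0.6 -6.9] spin 1.543 F [-3.1  3.   5.3] T [0.79 0.89 0.11] t 25.375 w 29.384058402778194
```

carry_out(
  targets=[
    {"grip": 0.02, "tx": 0, "ty": 0, "tz": 0.0001, "spin": 0.05},
    {"grip": 0.02, "tx": 0, "ty": 0, "tz": 0.0001, "spin": 0.05},
  ],
)

```text
t: 25.62
eef_pos: [490.7, 123.9, 239.0]
ee_rot: [-0.001, 0.819, -0.574, 0.0]
wrist_force: [-3.8, 3.6, 5.5]
gripper_width: 29.7
grip_force: 60.0
```

```bash
python3 -c "
from h import *
go(491.6,123.3,246,-152.7)"
```

```text
pos [490.7 123.9 239. ] yaw -70.01 tilt [0.0018 0.0016] q [0.01 0.28 1.57 0.   1.3  2.81] need t(mm) [ 0.9 -0.7 -7. ] spin 1.443 F [-3.8  3.6  5.5] T [0.87 0.84 0.1 ] t 25.625 w 29.739314137324428
```

The bolt still turns freely at about 0.1 Nm, and the last joint is near its limit. I'll ratchet: relieve, lift, turn back 90°, and re-enter.

carry_out(
  targets=[
    {"grip": 0.02, "tx": 0, "ty": 0, "tz": -0.0005, "spin": -0.1},
    {"grip": 0.02, "tx": 0, "ty": 0, "tz": -0.004, "spin": 0},
    {"grip": 0.02, "tx": 0, "ty": 0, "tz": -0.006, "spin": 0},
    {"grip": 0.02, "tx": 0, "ty": 0, "tz": 0, "spin": -0.175},
    {"grip": 0.02, "tx": 0, "ty": 0, "tz": 0, "spin": -0.175},
    {"grip": 0.02, "tx": 0, "ty": 0, "tz": 0, "spin": -0.175},
    {"grip": 0.02, "tx": 0, "ty": 0, "tz": 0, "spin": -0.175},
    {"grip": 0.02, "tx": 0, "ty": 0, "tz": 0, "spin": -0.175},
  ],
)

```text
t: 26.62
eef_pos: [491.2, 123.1, 249.3]
ee_rot: [-0.0, 0.993, -0.121, 0.001]
wrist_force: [0.2, 0.3, -2.1]
gripper_width: 29.6
grip_force: 60.0
```

carry_out(
  targets=[
    {"grip": 0.02, "tx": 0, "ty": 0, "tz": 0, "spin": -0.175},
    {"grip": 0.02, "tx": 0, "ty": 0, "tz": 0, "spin": -0.175},
    {"grip": 0.02, "tx": 0, "ty": 0, "tz": 0, "spin": -0.175},
    {"grip": 0.02, "tx": 0, "ty": 0, "tz": 0, "spin": -0.17},
    {"grip": 0.02, "tx": 0, "ty": 0, "tz": 0, "spin": 0},
  ],
)

```text
t: 27.25
eef_pos: [491.1, 123.2, 249.2]
ee_rot: [0.0, 0.975, 0.221, 0.001]
wrist_force: [0.5, -0.0, -1.2]
gripper_width: 29.4
grip_force: 60.0
```

```bash
python3 - <<'E'
from h import *
go(490.7,123.2,249,25.5)
s=snap("scene"); px=cv2.cvtColor(s["pixels"],cv2.COLOR_RGB2BGR); cv2.imwrite("pics/rat.png",cv2.resize(px[90:170,240:330],None,fx=6,fy=6,interpolation=cv2.INTER_CUBIC))
print(crossfit(s,(491.5,123),153))
E
```

```text
pos [491.1 123.2 249.2] yaw 25.52 tilt [ 0.0027 -0.0001] q [ 0.01  0.27  1.55 -0.    1.32  1.14] need t(mm) [-0.4 -0.2  0.2] spin 0.0 F [ 0.5 -0.  -1.2] T [-0.03 -0.02  0.02] t 27.25 w 29.35858653106509
(np.float64(493.46800429792654), np.float64(123.45978481849352), np.float64(21.994090051603525), np.float64(0.48239283289505586))
```

View pics/rat.png

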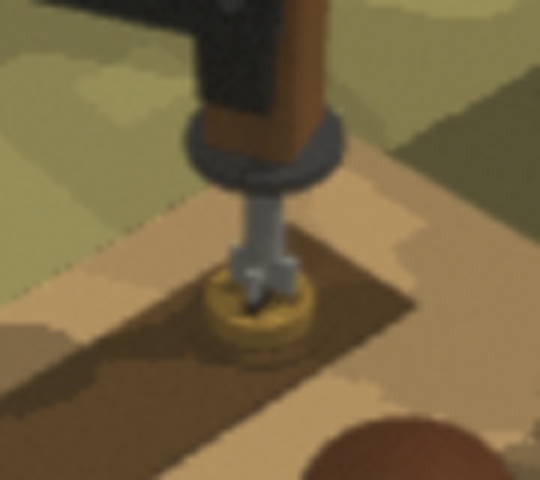

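The bit is clear of the recess at crop (262,285) and lined up over the cross. Re-entering.

carry_out(
  targets=[
    {"grip": 0.02, "tx": -0.0003, "ty": -0.0002, "tz": 0.003, "spin": 0},
    {"grip": 0.02, "tx": 0, "ty": 0, "tz": 0.0015, "spin": 0},
    {"grip": 0.02, "tx": 0, "ty": 0, "tz": 0.001, "spin": 0},
    {"grip": 0.02, "tx": 0, "ty": 0, "tz": 0.001, "spin": 0},
    {"grip": 0.02, "tx": 0, "ty": 0, "tz": 0, "spin": 0},
  ],
)

```text
t: 27.92
eef_pos: [490.6, 123.3, 242.3]
ee_rot: [0.0, 0.975, 0.222, 0.001]
wrist_force: [-0.0, -0.2, -1.7]
gripper_width: 29.6
grip_force: 60.0
```

carry_out(
  targets=[
    {"grip": 0.02, "tx": 0, "ty": 0, "tz": 0.0015, "spin": 0},
    {"grip": 0.02, "tx": 0, "ty": 0, "tz": 0.001, "spin": 0},
    {"grip": 0.02, "tx": 0, "ty": 0, "tz": 0, "spin": 0.06},
    {"grip": 0.02, "tx": 0, "ty": 0, "tz": 0, "spin": 0.06},
    {"grip": 0.02, "tx": 0, "ty": 0, "tz": 0, "spin": 0.05},
  ],
)

```text
t: 28.55
eef_pos: [490.2, 123.3, 239.6]
ee_rot: [0.0, 0.99, 0.138, 0.0]
wrist_force: [-1.8, -0.2, -2.7]
gripper_width: 29.1
grip_force: 59.9
```

```bash
python3 -c "
from h import *
go(491.6,123.3,246,-152.7)"
```

```text
pos [490.2 123.3 239.6] yaw 15.82 tilt [ 0.0006 -0.0001] q [ 0.01  0.28  1.57 -0.    1.3   1.31] need t(mm) [ 1.3  0.4 -6.4] spin 2.941 F [-1.8 -0.2 -2.7] T [-0.15  0.44  0.03] t 28.55 w 29.106388040423177
```

carry_out(
  targets=[
    {"grip": 0.02, "tx": 0, "ty": 0, "tz": 0.0001, "spin": 0.05},
    {"grip": 0.02, "tx": 0, "ty": 0, "tz": 0.0001, "spin": 0.05},
  ],
)

```text
t: 28.8
eef_pos: [490.2, 123.4, 239.4]
ee_rot: [-0.0, 0.996, 0.088, 0.0]
wrist_force: [-1.3, 0.3, -1.6]
gripper_width: 29.9
grip_force: 59.9
```

```bash
python3 -c "
from h import *
go(491.6,123.3,246,-152.7)"
```

```text
pos [490.2 123.4 239.4] yaw 10.1 tilt [0.0006 0.0001] q [0.01 0.28 1.57 0.   1.3  1.41] need t(mm) [ 1.4  0.3 -6.6] spin 2.841 F [-1.3  0.3 -1.6] T [-0.03  0.47  0.12] t 28.8 w 29.90939359847075
```

carry_out(
  targets=[
    {"grip": 0.02, "tx": 0, "ty": 0, "tz": 0.0001, "spin": 0.05},
    {"grip": 0.02, "tx": 0, "ty": 0, "tz": 0.0001, "spin": 0.05},
  ],
)

```text
t: 29.05
eef_pos: [490.2, 123.4, 239.3]
ee_rot: [-0.0, 0.999, 0.038, 0.0]
wrist_force: [-1.9, -0.0, -0.6]
gripper_width: 29.9
grip_force: 59.9
```

```bash
python3 -c "
from h import *
go(491.6,123.3,246,-152.7)"
```

```text
pos [490.2 123.4 239.3] yaw 4.37 tilt [0.0007 0.0002] q [0.01 0.28 1.57 0.   1.3  1.51] need t(mm) [ 1.4  0.2 -6.7] spin 2.741 F [-1.9 -0.  -0.6] T [0.13 0.51 0.13] t 29.05 w 29.91799553769526
```

carry_out(
  targets=[
    {"grip": 0.02, "tx": 0, "ty": 0, "tz": 0.0001, "spin": 0.05},
    {"grip": 0.02, "tx": 0, "ty": 0, "tz": 0.0001, "spin": 0.05},
  ],
)

```text
t: 29.3
eef_pos: [490.2, 123.5, 239.1]
ee_rot: [-0.0, 1.0, -0.012, 0.0]
wrist_force: [-2.6, 0.3, -1.0]
gripper_width: 28.9
grip_force: 59.9
```

```bash
python3 -c "
from h import *
go(491.6,123.3,246,-152.7)"
```

```text
pos [490.2 123.5 239.1] yaw -1.36 tilt [0.0007 0.0003] q [0.01 0.28 1.57 0.   1.3  1.61] need t(mm) [ 1.4  0.1 -6.9] spin 2.641 F [-2.6  0.3 -1. ] T [0.12 0.55 0.21] t 29.3 w 28.930232460010963
```

carry_out(
  targets=[
    {"grip": 0.02, "tx": 0, "ty": 0, "tz": 0, "spin": 0.03},
    {"grip": 0.02, "tx": 0, "ty": 0, "tz": 0, "spin": 0.0},
  ],
)

```text
t: 29.55
eef_pos: [490.3, 123.5, 239.1]
ee_rot: [-0.0, 1.0, -0.026, 0.0]
wrist_force: [-2.4, 0.8, -0.9]
gripper_width: 29.5
grip_force: 60.0
```

```bash
python3 -c "
from h import *
go(491.6,123.3,246,-152.7)"
```

```text
pos [490.3 123.5 239.1] yaw -2.96 tilt [0.0009 0.0003] q [0.01 0.28 1.57 0.   1.3  1.64] need t(mm) [ 1.3  0.1 -6.9] spin 2.614 F [-2.4  0.8 -0.9] T [0.27 0.81 0.44] t 29.55 w 29.468656800626867
```

The torque climbed to a steady 0.44 Nm and sinking stopped, so that is the hard stop and the bolt is home. I'll relieve the bit and lift out.

carry_out(
  targets=[
    {"grip": 0.02, "tx": 0, "ty": 0, "tz": 0, "spin": -0.06},
    {"grip": 0.02, "tx": 0, "ty": 0, "tz": 0, "spin": -0.06},
    {"grip": 0.02, "tx": 0, "ty": 0, "tz": -0.004, "spin": 0},
    {"grip": 0.02, "tx": 0, "ty": 0, "tz": -0.008, "spin": 0},
    {"grip": 0.02, "tx": 0, "ty": 0, "tz": -0.02, "spin": 0},
    {"grip": 0.02, "tx": 0, "ty": 0, "tz": -0.025, "spin": 0},
    {"grip": 0.02, "tx": 0, "ty": 0, "tz": -0.023, "spin": 0},
    {"grip": 0.02, "tx": 0, "ty": 0, "tz": 0, "spin": 0},
  ],
)

```text
t: 30.55
eef_pos: [491.2, 123.3, 321.0]
ee_rot: [0.0, 0.999, 0.033, 0.003]
wrist_force: [0.2, 0.6, -2.4]
gripper_width: 29.8
grip_force: 60.0
```

```bash
python3 - <<'E'
from h import *
go(610.4,-113.5,320,-3)
s=snap("scene","pics/out.png"); q=np.argwhere(s["range_z"]>0); w=world(s,q)
for c in((492,122),(494.5,-80)):
    m=(np.hypot(w[:,0]-c[0],w[:,1]-c[1])<14)&(w[:,2]<170)&(w[:,2]>145); print(m.sum(),np.percentile(w[m,2],[50,80,95]).round(1))
# shank axis / tip of held driver
m=(np.hypot(w[:,0]-490,w[:,1]-123)<40)&(w[:,2]>222)&(w[:,2]<278); 
print(w[m].mean(0).round(1),w[m].min(0).round(1))
E
```

```text
pos [491.2 123.3 321. ] yaw 3.84 tilt [0.0066 0.0001] q [0.01 0.22 1.42 0.   1.49 1.52] need t(mm) [103.1 244.3   1.8] spin 0.119 F [ 0.2  0.6 -2.4] T [ 0.07 -0.01  0.04] t 30.55 w 29.79922704970739
98 [151.5 152.6 153.4]
152 [151.2 152.8 153.6]
[496.9 119.6 246.3] [483.  111.1 228.5]
```

View pics/out.png

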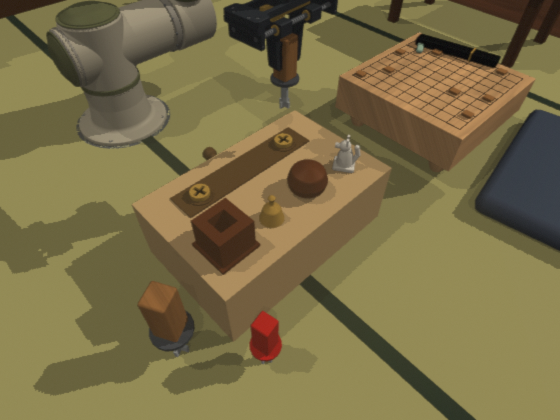

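Both heads now measure the same height (152.6 and 152.8 mm), and the driver is clear above the bolt at (285,100). Now back to the empty stand at (223,225).

carry_out(
  targets=[
    {"grip": 0.02, "tx": 0.007, "ty": 0.017, "tz": 0, "spin": 0},
    {"grip": 0.02, "tx": 0.013, "ty": 0.031, "tz": 0, "spin": 0},
    {"grip": 0.02, "tx": 0.015, "ty": 0.036, "tz": 0, "spin": 0},
    {"grip": 0.02, "tx": 0.016, "ty": 0.038, "tz": 0, "spin": 0},
    {"grip": 0.02, "tx": 0.016, "ty": 0.038, "tz": 0, "spin": 0},
    {"grip": 0.02, "tx": 0.015, "ty": 0.036, "tz": 0, "spin": 0},
    {"grip": 0.02, "tx": 0.013, "ty": 0.031, "tz": 0, "spin": 0},
    {"grip": 0.02, "tx": 0.007, "ty": 0.017, "tz": 0, "spin": 0},
  ],
)

```text
t: 31.6
eef_pos: [609.0, -116.2, 317.8]
ee_rot: [-0.0, 0.999, 0.033, 0.0]
wrist_force: [-0.8, -0.0, -1.4]
gripper_width: 29.5
grip_force: 60.0
```

carry_out(
  targets=[
    {"grip": 0.02, "tx": 0, "ty": 0, "tz": 0, "spin": 0},
    {"grip": 0.02, "tx": 0, "ty": 0, "tz": 0, "spin": 0},
  ],
)

```text
t: 31.85
eef_pos: [608.5, -113.1, 319.1]
ee_rot: [-0.0, 0.999, 0.034, 0.001]
wrist_force: [-0.6, 0.7, -1.8]
gripper_width: 29.5
grip_force: 60.0
```

```bash
python3 - <<'E'
from h import *
go(609.5,-113,241,3)
s=snap("scene"); px=cv2.cvtColor(s["pixels"],cv2.COLOR_RGB2BGR); cv2.imwrite("pics/ins.png",cv2.resize(px[130:270,150:300],None,fx=4,fy=4,interpolation=cv2.INTER_CUBIC))
E
```

```text
pos [ 608.5 -113.1  319.1] yaw 3.88 tilt [0.0014 0.0005] q [-0.37  0.5   1.05  0.    1.6   1.13] need t(mm) [ 0.9 -0.  78.1] spin 0.015 F [-0.6  0.7 -1.8] T [ 0.03 -0.01  0.01] t 31.85 w 29.477481948549794
```

View pics/ins.png

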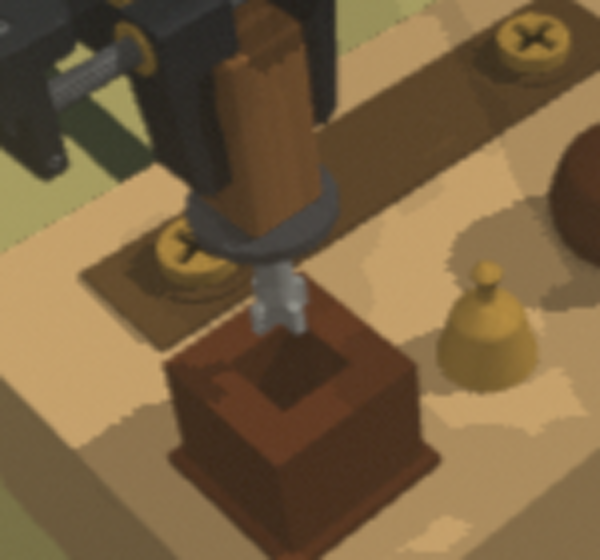

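```bash
python3 - <<'E'
from h import *
s=snap("scene")
def proj(P):
    p=(np.asarray(P,float)-s["position"])@Q(s["rotation"]); r,c=-s["fy"]*p[1]/-p[2]+s["cy"],s["fx"]*p[0]/-p[2]+s["cx"]; return ((c-150)*4,(r-130)*4)
for P in((608.5,-113.1,230),(608.5,-113.1,240),(608.5,-113.1,280),(609.2,-112.8,200)): print(P,np.round(proj(P),0))
hsv=cv2.cvtColor(s["pixels"],cv2.COLOR_RGB2HSV)
for r in range(194,216,2):
    k=np.flatnonzero(hsv[r,205:235,1]<60); print(r,k+205 if len(k) else "")
E
```

```text
(608.5, -113.1, 230) [274. 306.]
(608.5, -113.1, 240) [271. 287.]
(608.5, -113.1, 280) [258. 205.]
(609.2, -112.8, 200) [285. 361.]
194 [209 210 211 212 213 214 215 216 217 218 219 220 221 222]
196 [214 215 216 217 218 219 220 221 222]
198 [214 215 216 217 218 219 220 221 222 223]
200 [213 214 215 216 217 218 219 220 221 222 223 224 225]
202 [214 215 216 217 218 219 220 221 222 223 224 225]
204 [215 216 217 218 219 220 221 222 223 224 225 226]
206 [213 214 215 216 217 218 219 220 221 222 223 224 225]
208 [213 214 215 216 217 218 219 220 221 222 223 224 225]
210 [213 214 215 216 217 218 221 222 223 224 225]
212 [214 215 216 223 224 225]
214
```

The bit's predicted and seen columns agree to within 1 px, and it is lined up with the hole. Inserting.

carry_out(
  targets=[
    {"grip": 0.02, "tx": 0.0008, "ty": 0, "tz": 0.01, "spin": 0},
    {"grip": 0.02, "tx": 0, "ty": 0, "tz": 0.015, "spin": 0},
    {"grip": 0.02, "tx": 0, "ty": 0, "tz": 0.015, "spin": 0},
    {"grip": 0.02, "tx": 0, "ty": 0, "tz": 0.015, "spin": 0},
    {"grip": 0.02, "tx": 0, "ty": 0, "tz": 0.012, "spin": 0},
    {"grip": 0.02, "tx": 0, "ty": 0, "tz": 0.007, "spin": 0},
    {"grip": 0.02, "tx": 0, "ty": 0, "tz": 0.002, "spin": 0},
    {"grip": 0.02, "tx": 0, "ty": 0, "tz": 0, "spin": 0},
  ],
)

```text
t: 32.95
eef_pos: [609.8, -113.2, 243.8]
ee_rot: [0.0, 0.999, 0.034, 0.001]
wrist_force: [-0.3, 0.8, -1.1]
gripper_width: 29.6
grip_force: 60.0
```

carry_out(
  targets=[
    {"grip": 0.02, "tx": 0, "ty": 0, "tz": 0.001, "spin": 0},
    {"grip": 0.02, "tx": 0, "ty": 0, "tz": 0.001, "spin": 0},
    {"grip": 0.02, "tx": 0, "ty": 0, "tz": 0, "spin": 0},
  ],
)

```text
t: 33.33
eef_pos: [609.7, -113.2, 241.5]
ee_rot: [-0.0, 0.999, 0.034, 0.001]
wrist_force: [-0.2, -0.3, -0.9]
gripper_width: 29.8
grip_force: 60.0
```

carry_out(
  targets=[
    {"grip": 0.02, "tx": 0, "ty": 0, "tz": 0.0008, "spin": 0},
    {"grip": 0.02, "tx": 0, "ty": 0, "tz": 0.0007, "spin": 0},
    {"grip": 0.02, "tx": 0, "ty": 0, "tz": 0, "spin": 0},
  ],
)

```text
t: 33.7
eef_pos: [609.7, -113.2, 239.9]
ee_rot: [-0.0, 0.999, 0.034, 0.001]
wrist_force: [0.6, 0.1, -2.0]
gripper_width: 29.4
grip_force: 60.0
```

carry_out(
  targets=[
    {"grip": 0.02, "tx": 0, "ty": 0, "tz": 0.0006, "spin": 0},
    {"grip": 0.02, "tx": 0, "ty": 0, "tz": 0.0006, "spin": 0},
    {"grip": 0.02, "tx": 0, "ty": 0, "tz": 0, "spin": 0},
  ],
)

```text
t: 34.08
eef_pos: [609.8, -113.2, 239.6]
ee_rot: [0.0, 0.999, 0.034, 0.002]
wrist_force: [-1.2, 0.2, 5.7]
gripper_width: 29.5
grip_force: 60.0
```

Contact is 5.7 N, so the collar is on the stand. I'll release gently, opening the fingers symmetrically, then retreat up.

carry_out(
  targets=[
    {"grip": 0.033, "tx": 0, "ty": 0, "tz": 0, "spin": 0},
    {"grip": 0.04, "tx": 0, "ty": 0, "tz": 0, "spin": 0},
    {"grip": 0.06, "tx": 0, "ty": 0, "tz": 0, "spin": 0},
    {"grip": 0.088, "tx": 0, "ty": 0, "tz": 0, "spin": 0},
    {"grip": 0.088, "tx": 0, "ty": 0, "tz": 0, "spin": 0},
    {"grip": 0.088, "tx": 0, "ty": 0, "tz": 0, "spin": 0},
    {"grip": 0.088, "tx": 0, "ty": 0, "tz": -0.005, "spin": 0},
    {"grip": 0.088, "tx": 0, "ty": 0, "tz": -0.015, "spin": 0},
  ],
)

```text
t: 35.08
eef_pos: [609.5, -113.1, 259.1]
ee_rot: [-0.0, 0.999, 0.034, 0.001]
wrist_force: [0.4, 1.1, 0.3]
gripper_width: 88.2
grip_force: 0.0
```

carry_out(
  targets=[
    {"grip": 0.088, "tx": 0, "ty": 0, "tz": -0.02, "spin": 0},
    {"grip": 0.088, "tx": 0, "ty": 0, "tz": -0.025, "spin": 0},
    {"grip": 0.088, "tx": 0, "ty": 0, "tz": -0.025, "spin": 0},
    {"grip": 0.088, "tx": 0, "ty": 0, "tz": -0.02, "spin": 0},
    {"grip": 0.088, "tx": -0.03, "ty": 0.03, "tz": 0, "spin": 0},
    {"grip": 0.088, "tx": -0.04, "ty": 0.04, "tz": 0, "spin": 0},
    {"grip": 0.088, "tx": -0.04, "ty": 0.04, "tz": 0, "spin": 0},
    {"grip": 0.088, "tx": 0, "ty": 0, "tz": 0, "spin": 0},
  ],
)

```text
t: 36.08
eef_pos: [505.4, -232.7, 350.0]
ee_rot: [0.001, 0.999, 0.032, 0.002]
wrist_force: [0.4, 0.3, -0.5]
gripper_width: 88.1
grip_force: 0.0
```

```bash
python3 - <<'E'
from h import *
go(609,-113,320,3)
s=snap("scene","pics/end.png"); q=np.argwhere(s["range_z"]>0); w=world(s,q)
m=(np.hypot(w[:,0]-610,w[:,1]+113)<40)&(w[:,2]>274)&(w[:,2]<284); print("handle top",w[m].mean(0).round(1),cv2.minAreaRect(w[m,:2].astype(np.float32)))
for c in((492,122),(494.5,-80)):
    m=(np.hypot(w[:,0]-c[0],w[:,1]-c[1])<14)&(w[:,2]<170)&(w[:,2]>145); print(m.sum(),np.percentile(w[m,2],[50,80,95]).round(1))
E
```

```text
pos [ 505.4 -232.7  350. ] yaw 3.62 tilt [ 0.0032 -0.0012] q [-0.64  0.34  1.2   0.    1.6   0.87] need t(mm) [ 110.8 -112.9   30.2] spin 0.011 F [ 0.4  0.3 -0.5] T [ 0.    0.   -0.01] t 36.075 w 88.05752889686238
handle top [ 613.6 -114.9  277.1] ((612.4127807617188, -113.61514282226562), (29.449914932250977, 30.275768280029297), 3.990125894546509)
99 [151.6 152.5 153.3]
117 [151.3 152.6 153.4]
```

View pics/end.png

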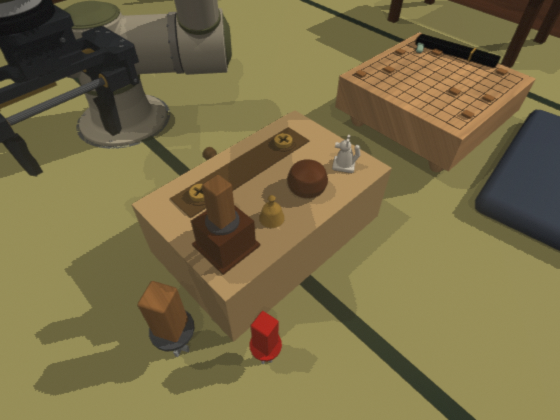

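The driver stands upright in its stand at (217,205), both bolt heads are level, and the fox, bowl and bell are where they were. The arm is clear of everything, so I'm handing in.

```bash
python3 -c "
from rig import arm
print(arm.finish_job())"
```

```text
the job is handed in; nothing more can be done
None
```

I drove the loose bolt home to its stop at about 0.44 Nm, put the screwdriver back upright in its stand and let go, left the fox, bowl and bell unmoved, and handed the job in at about 36 s.

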